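# Clamp a plaster mould in the screw press

## Robot

A 6-joint arm with a two-finger parallel gripper is mounted at the origin on the work surface. World frame = base frame: x ahead of the robot, y to its left, z up, the work surface at z = 0. Lengths are in m, angles in rad, forces in N, time in s.
With the tool pointing down it reaches from about 0.3 to 0.875 m from the base axis. Payload 6.4 kg.
Tool frame: the origin (TCP) lies midway between the tips of the shut fingers; the grasp point (between the pads) lies 19 mm behind it (grasp_offset is the distance from the TCP to the grasp point, in m); z points along the fingers, y is the line along which they close (so a half turn about z gives the same grasp; the last joint's range is limited). The gripper opens to 85 mm and grips with 20 to 120 N. Pads are 22 mm wide; open, the fingers measure 114 mm over their backs; the gripper's body (76 mm by 85 mm) begins 54 mm behind the grasp point. The pads swing forward as they close: fully open they stand 13 mm farther back than shut.
Start: joints at [0.995, 0.181, 1.607, -0, 1.354, -0.206], TCP at [0.208, 0.536, 0.231] pointing down, gripper open.
Joint ranges: [-2.99, 2.99], [-0.89, 2.07], [0.3, 2.58], [-1.14, 4.28], [0, 2.63], [-3.12, 3.12]. Speed limits (rad/s): [2.57, 2.57, 3.01, 3.14, 3.14, 3.14].

## Interface

Orientations are given as a unit quaternion [w, x, y, z].
In Python, from bench import * gives the robot as it stands. The module is installed in compiled form; this text tells all that it offers.
- The arm moves only by the tool servo_tool, never from a script. Its argument "commands" is text: rows parted by semicolons, each of 7 numbers parted by spaces: the turn, a rotation vector about the tool's x, y, z in rad, then the shift along the tool's x, y, z in mm, then the opening, from 0 (shut) to 1 (fully open). In form: wx wy wz dx dy dz claw; .... A call has 1 to 5 rows; each row shifts and turns the commanded pose from where the row before left it, along the tool's axes as they then stand; what a row does not reach is not made up. A row lasts 1/8 s, in which the tool goes at most 62.5 mm and 10.7 degrees, less where a joint would pass 70% of its speed; a pose out of reach is approached as far as the arm can. A call with a gripper value outside its range is refused whole. The fingers move at their own pace and stop on an object; the grip force is fixed at half the most. Time passes only in rows, so rows that do not move let the fingers close. It gives the time, the measured TCP pose, the force, the opening and the grip force at its end, in the units of the state.
- get_obs(): the state, without advancing time (a new reading comes with each control period).
- camera(name): name is "side" or "top" or "wrist"; returns the picture (400x640x3 uint8, blue, green, red); there is no depth.
- calibration(name): a dict with "fx", "fy", "cx", "cy" (pixels), "R" (3x3) and "t" (3): a world point X has camera coordinates R X + t. Camera axes: x right, y down, z forward; pixel columns grow to the right and rows downward; lengths in m; the calibration is good to about 2 mm. The wrist camera is an equidistant fisheye: a pixel r from the principal point sees the ray r / f radians off the axis. A picture is of the moment at which its call begins: read the wrist's pose just before it. calibration takes no time and is no camera call; for the wrist camera it gives the pose at the moment of the call.
- hand_in(): hands the job in; it is judged then, once.
The state is a dict: "time_s": time; "q": joint angles; "dq": joint speeds; "joint_efforts": joint torques, N m; "eef_pos": TCP position; "eef_rot": TCP orientation; "wrist_force": force on the tool from outside, world axes, zero at the start; "torque": the same for the moment, N m; "opening": opening from 0.0 (shut) to 1.0 (fully open); "grasp_force": force on a finger pad.
Only numpy, scipy, OpenCV 4.12 (cv2) and the standard library are available. Lean on these libraries where they do the work, as an engineer would, in place of code of your own. Each camera call takes 0.05 s, during which the arm holds its last target. There are 200 camera calls.

## Task

Slide the white plaster mould along the bed of the green press until it sits fully home against the steel back stop, straight and central between the yellow lines; then wind the red knob down (clockwise from above), following it as it sinks so that it is never pulled up off its seat, until the orange foot clamps the mould snugly with about 40 newtons. The plaster is brittle: never let the foot bear on it twice as hard as that, and leave the other things on the table undisturbed.

Things in the scene. Friction and masses are not known exactly. Their poses are not given: they have to be found in the camera images.
- press: green bench press, fixed. Origin: on the vertical spindle axis, at the underside of its base, which lies on a 3 mm mat. x runs from the open front along the bed to the back stop, z up. Base 240 x 190 x 20 mm (x -165 to +75, y +-95 mm): the bed surface is at z = 20 mm. Two thin yellow lines on the bed at y = +-34 mm. In front of x = -27 mm there is nothing but the bed
- stop_face (a point): middle of the top front edge of the steel back stop, an upright bar 80 mm wide: 50 mm behind the spindle axis, 25 mm above the bed. The home mould's back face rests against it
- beam_top (a point): middle of the top of the crossbeam, on the spindle axis, 135 mm above the press origin. The beam is 40 mm in x, 172 mm in y, 25 mm thick, on two posts 22 mm wide at y = +-75 mm; a brass collar stands 6 mm above it
- mould_center (a point): centre (half-way up) of the closed plaster mould, a white block with a dark seam, 160 (its x) x 60 x 50 mm, about 0.5 kg, loose on the bed, pulled 30 to 65 mm forward of home, a little crooked. Home: centre 30 mm in front of the spindle axis, on the bed's centre line. Grip it across its 60 mm width from above, 15 mm from its front face, clear of the beam; it slides and need not be lifted
- knob_grip (a point): centre (axis, half-way up) of the red round fluted knob, 52 mm in diameter, 30 mm tall, on top of the spindle above the beam. Grip it across its diameter from above, at any yaw. It sinks 5 mm per radian turned clockwise (31 mm a turn); when fully up its centre is 205 mm above the press origin
- knob (a joint): turn of the knob in rad: 0 fully up, grows clockwise seen from above (winding down), at most 5.5; takes 2 to 5 rad, so several grasps. It turns against a steady drag of about 0.35 N m and stays where it is left; once the foot bears on the mould the torque grows by 0.005 N m per newton of clamping force, so 40 N adds 0.20 N m. With the arm at rest the drag may read either way: compare like readings
- seat (a joint): how far the knob is lifted off its sprung seat on the spindle, in m: 0 seated, at most 0.006. The spring is light (2 N at first, then 1 N per mm), so a gripped knob that is not lowered at 5 mm per radian while it turns is soon pulled up; 2.5 mm is too much
- spindle: steel spindle, moves only up and down with the knob; carries the orange foot (36 mm wide, never turns). Origin: on the axis, at the beam's top when fully up. The foot's reach was set by hand and is not measured: with the knob fully up it hangs 14 to 22 mm above the mould, so feel for touch; the first 1.9 rad always run free. The foot is sprung: after touch 15 N per mm, 75 N per radian
- leaf_figure: small grey fired-clay leaf on a stem with a round 56 mm foot, 80 mm tall, on the mat left of the press; bystander. Origin: centre of its underside
- tall_figure: grey fired-clay spike with a leaf on a round 68 mm foot, 112 mm tall, left of the press; bystander. Origin: centre of its underside
- tin_can: ribbed open tin can, 72 mm wide, 105 mm tall, a red brush leaning in it, right of the press; bystander. Origin: centre of its underside
- wood_tool: wooden modelling tool lying flat, about 145 x 12 x 8 mm, right of the press; bystander. Origin: centre of its underside
- mould_half: white plaster slab lying on the table far left, 110 x 70 x 28 mm; bystander. Origin: centre of its underside
- bisque_bowl: terracotta bowl, 110 mm wide, 50 mm tall, far left; bystander. Origin: centre of its underside
- water_cup: blue cup, 72 mm wide, 85 mm tall, far right; bystander. Origin: centre of its underside
There are look-alikes about, which are no part of the job. Leave any purple or turquoise look-alike of the part that bears mould_center alone.

How it is judged:
By the outcome, as a careful person would: the job done as asked, in the order asked, and still so for the second after the job is handed in, with the robot touching nothing.
It also fails if it takes over 70 s, if anything falls off the work surface, if the arm or the gripper's body presses on something with over 40 N, if the wrist force passes 120 N, or if a joint passes its speed limit or range.

## Working session

There is one attempt and no reset: what is moved stays moved. The work goes in short steps, Python scripts to look and compute and a tool call to move; the robot and the scene stay as the last step left them, time stands still between calls to the robot, and variables do not carry over. Pictures are saved under pics/ and viewed, at most 10 in all, crops included, and the job is handed in when it is done.

Besides the shell and the picture viewer there is one more tool, called after "Emit:" by a JSON object that holds its "api" and its "payload", one argument or row to a line. servo_tool: Moves the arm, as the interface text tells. Its arguments: {"type":"object","properties":{"commands":{"type":"string"}},"required":["commands"]}

```bash
mkdir -p pics
python3 - <<'E'
from bench import *
import cv2
o=get_obs();print(o)
for n in("side","top","wrist"):
    c=calibration(n);print(n,{k:(v.round(3).tolist() if hasattr(v,'round') and hasattr(v,'tolist') else v) for k,v in c.items()})
    cv2.imwrite(f"pics/{n}0.png",camera(n))
E
```

```text
{'time_s': 0.0, 'q': array([ 9.94713063e-01,  1.81541870e-01,  1.60801299e+00, -2.79612577e-05,
        1.35375713e+00, -2.06337891e-01]), 'dq': array([-5.66342584e-04, -1.33281802e-03,  8.64857954e-04, -1.91768496e-03,
       -4.53193216e-04,  1.86318789e-05]), 'joint_efforts': array([-4.08021906e-04, -4.44868362e+01, -3.51337373e+01, -9.92735545e-05,
        9.16380814e-03,  1.60847293e-05]), 'eef_pos': array([0.20750213, 0.53567067, 0.23038126]), 'eef_rot': array([-3.15178866e-04,  1.83818352e-01,  9.82959854e-01, -7.99922128e-04]), 'wrist_force': array([0.32027725, 0.40853051, 0.02256119]), 'torque': array([-0.01479343, -0.01302884,  0.01624603]), 'grasp_force': 0.0, 'opening': 0.9975514117215273}
side {'fx': 398.5091251911909, 'fy': 398.5091251911909, 'cx': 318.02501554332923, 'cy': 193.25787576901945, 'R': [[0.97, -0.241, 0.019], [-0.123, -0.561, -0.818], [0.208, 0.792, -0.574]], 't': [-0.475, 0.175, 1.21]}
top {'fx': 444.25382016026697, 'fy': 444.25382016026697, 'cx': 326.4505243876968, 'cy': 200.38706862616402, 'R': [[0.117, -0.993, 0.002], [-0.972, -0.115, -0.205], [0.204, 0.022, -0.979]], 't': [-0.069, 0.524, 1.524]}
wrist {'fx': 309.70691628693146, 'fy': 309.70691628693146, 'cx': 315.3807672755283, 'cy': 198.733780185645, 'R': [[0.361, 0.932, -0.002], [0.892, -0.345, 0.293], [0.273, -0.107, -0.956]], 't': [-0.574, -0.038, 0.38]}
```

View pics/top0.png

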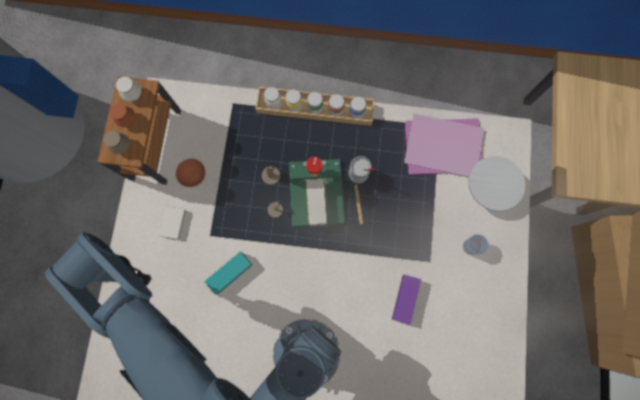

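View pics/side0.png

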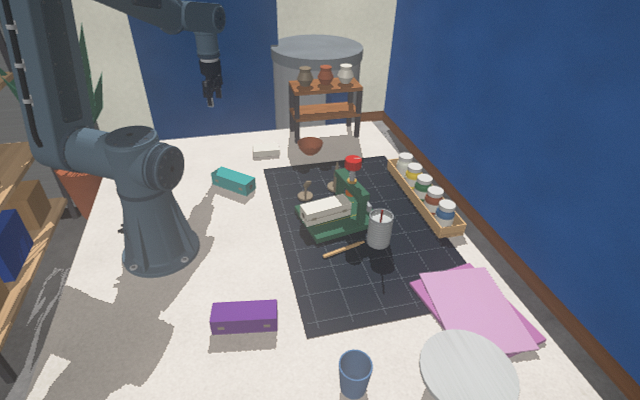

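The top view shows the press with its knob at about (315,165), mould at (317,200) and base corners near (290,162) to (344,224). The side view shows the knob at (353,163) and mould at (327,208). I'll enlarge both.

Run:
```python
import cv2,numpy as np
a=cv2.imread("pics/top0.png")[150:234,283:350];b=cv2.imread("pics/side0.png")[150:245,290:370]
A=cv2.resize(a,None,fx=6,fy=6,interpolation=3);B=cv2.resize(b,None,fx=5,fy=5,interpolation=3)
im=np.zeros((510,802-0,3),np.uint8)[:, :800];im=np.zeros((510,802,3),np.uint8)
im[:504,:402]=A;im[:475,402:802]=B
cv2.imwrite("pics/crop1.png",im[:,:800])
```

```text
(no output)
```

View pics/crop1.png

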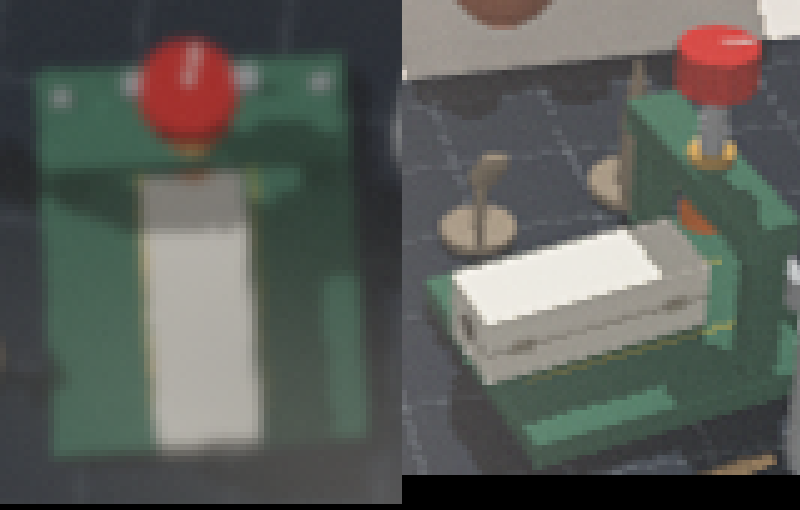

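The enlarged crop shows:
- Top: base corners at crop (36,68), (345,57), (367,440), (53,455); mould front corners at (157,448), (262,443); knob at (190,92).
- Side: knob at (719,66); mould front top corners at (453,275), (487,350).

```bash
cat > h.py <<'E'
from bench import *
import numpy as np, cv2
from scipy.optimize import least_squares
from scipy.spatial.transform import Rotation as Ro
def cal(n):
    c=calibration(n);return {k:(np.array(v) if k in'Rt' else v) for k,v in c.items()}
def proj(c,X,fish=False):
    p=np.atleast_2d(X)@c['R'].T+c['t']
    if fish:
        r=np.hypot(p[:,0],p[:,1]);th=np.arctan2(r,p[:,2]);q=p[:,:2]/r[:,None]*th[:,None]
    else: q=p[:,:2]/p[:,2:]
    return np.c_[c['fx']*q[:,0]+c['cx'],c['fy']*q[:,1]+c['cy']]
def T(p,pts,z=0.003):  # p=x,y,yaw
    c,s=np.cos(p[2]),np.sin(p[2]);pts=np.atleast_2d(pts)
    return np.c_[p[0]+c*pts[:,0]-s*pts[:,1],p[1]+s*pts[:,0]+c*pts[:,1],pts[:,2]+z]
E
python3 - <<'E'
from h import *
t,s=cal('top'),cal('side')
tp=lambda a:(np.array(a)+.5)/6-.5+[283,150]
sp=lambda a:(np.array(a)-[402,0]+.5)/5-.5+[290,150]
base=np.array([[.075,.095,.02],[.075,-.095,.02],[-.165,-.095,.02],[-.165,.095,.02]])
im=tp([[36,68],[345,57],[367,440],[53,455]])
r=least_squares(lambda p:(proj(t,T(p,base))-im).ravel(),[.6,.0,0]);print('press top',r.x.round(4),r.fun.round(1))
# side: front-left base corner, front-right base corner
ims=sp([[428,277],[535,452]])
r2=least_squares(lambda p:np.r_[(proj(t,T(p,base))-im).ravel(),(proj(s,T(p,base[[3,2]]))-ims).ravel()],r.x);print('press',r2.x.round(4),r2.fun.round(1))
k=least_squares(lambda X:np.r_[(proj(t,X+[0,0,.015])-tp([[190,90]])).ravel(),(proj(s,X)-sp([[719,66]])).ravel()],[.6,0,.2]);print('knob',k.x.round(4),k.fun.round(1))
for i,(a,b) in enumerate([((157,448),(453,275)),((262,443),(487,350))]):
    k=least_squares(lambda X:np.r_[(proj(t,X)-tp([a])).ravel(),(proj(s,X)-sp([b])).ravel()],[.6,0,.07]);print('mould front corner',i,k.x.round(4),k.fun.round(1))
w=cal('wrist');print('press in wrist',proj(w,[r2.x[0],r2.x[1],.1],1))
E
```

```text
press top [0.6075 0.043  0.1676] [ 0.2  0.3  0.1 -0.3  0.2 -0.1 -0.4  0.1]
press [0.609  0.0428 0.1678] [ 0.3 -0.1  0.1 -0.7  0.3 -0.5 -0.3 -0.3 -0.9  0.5 -0.5 -0.3]
knob [0.6068 0.0416 0.2103] [ 0.2 -0.5 -0.5  0.1]
mould front corner 0 [0.4358 0.0435 0.0732] [ 0.1 -0.7 -0.6  0.1]
mould front corner 1 [ 0.4467 -0.0161  0.0562] [ 0.  -0.2 -0.2  0. ]
press in wrist [[165.06664925 446.81624227]]
```

```bash
cat >> h.py <<'E'
P=np.array([.608,.0425,.168])
def goal(px,py,z,yaw=0,P=P):
    """tool-frame shift (mm) and turn needed to reach press-frame px,py, world z, tool y at press-y + yaw"""
    o=get_obs();R=Ro.from_quat(np.roll(o['eef_rot'],-1)).as_matrix()
    X=T(P,[[px,py,z]],0)[0];a=P[2]+yaw
    y=np.array([-np.sin(a),np.cos(a),0]);
    x=np.cross(y,[0,0,-1]);
    if x@R[:,0]<0: x,y=-x,-y
    Rt=np.c_[x,y,[0,0,-1]]
    print('shift tool mm',(R.T@(X-o['eef_pos'])*1000).round(1),'turn tool',Ro.from_matrix(R.T@Rt).as_rotvec().round(4),'shift in goal axes',(Rt.T@(X-o['eef_pos'])*1000).round(1))
def where(P=P):
    o=get_obs();d=o['eef_pos'][:2]-P[:2];c,s=np.cos(P[2]),np.sin(P[2])
    R=Ro.from_quat(np.roll(o['eef_rot'],-1)).as_matrix()
    print('t',round(o['time_s'],2),'press xy',np.round([c*d[0]+s*d[1],-s*d[0]+c*d[1]],4),'z',o['eef_pos'][2].round(4),'yaw y',round(np.arctan2(-R[0,1],R[1,1])-P[2],4),'tilt',R[:2,2].round(4),'F',o['wrist_force'].round(2),'M',o['torque'].round(3),'open',round(o['opening'],3),'g',round(o['grasp_force'],1),'q',o['q'].round(2))
E
python3 - <<'E'
from h import *
w=cal('wrist');C=-w['R'].T@w['t'];o=get_obs();R=Ro.from_quat(np.roll(o['eef_rot'],-1)).as_matrix()
print('cam in tool',R.T@(C-o['eef_pos']),'axis',R.T@w['R'][2]);where();goal(-.20,0,.20)
E
```

```text
cam in tool [ 0.07484998  0.0001803  -0.14361173] axis [-2.93498854e-01  2.07172166e-06  9.55959425e-01]
t 0.15 press xy [-0.3123  0.5533] z 0.2306 yaw y -0.5378 tilt [-0.0007 -0.0011] F [-0.14 -0.22 -0.52] M [-0.037 -0.016 -0.011] open 1.005 g 0.0 q [ 0.99  0.18  1.61 -0.    1.35 -0.21]
shift tool mm [-379.9 -417.6   31. ] turn tool [-0.0012 -0.0006 -0.5378] shift in goal axes [-112.3 -553.3   30.6]
```

Emit:
{"api": "servo_tool", "payload": {
  "commands": "0 0 0 -32 -35 0 1;0 0 0 -32 -35 3 1;0 0 0 -32 -35 3 1;0 0 0 -32 -35 3 1;0 0 0 -32 -35 3 1"
}}

```text
time_s: 0.78
eef_pos: [0.2939, 0.3137, 0.2191]
eef_rot: [0.0, 0.184, 0.983, -0.0]
wrist_force: [0.4, -0.2, 0.2]
opening: 0.999
grasp_force: 0.0
```

Emit:
{"api": "servo_tool", "payload": {
  "commands": "0 0 0 -32 -35 3 1;0 0 0 -32 -35 3 1;0 0 0 -32 -35 3 1;0 0 0 -32 -35 3 1;0 0 0 -32 -35 3 1"
}}

```text
time_s: 1.4
eef_pos: [0.3799, 0.0926, 0.2042]
eef_rot: [0.0, 0.184, 0.983, 0.0]
wrist_force: [1.3, 0.7, -0.7]
opening: 1.001
grasp_force: 0.0
```

Emit:
{"api": "servo_tool", "payload": {
  "commands": "0 0 0 -30 -34 3 1;0 0 0 -30 -34 0 1;0 0 -0.179 0 0 0 1;0 0 -0.179 0 0 0 1;0 0 -0.179 0 0 0 1"
}}

```text
time_s: 2.02
eef_pos: [0.4108, 0.0089, 0.201]
eef_rot: [-0.0, -0.086, 0.996, 0.0]
wrist_force: [-0.0, 0.6, -0.4]
opening: 0.997
grasp_force: 0.0
```

Run:
```python
from h import *
import pickle
where();w=cal('wrist');im=camera('wrist');pickle.dump((w,im),open('w1.pkl','wb'))
cv2.imwrite('pics/w1.png',im)
for X in ([-.165,.095,.02],[-.165,-.095,.02],[0,0,.205],[.05,0,.045]): print(proj(w,T(P,[X]),1).round(0))
```

```text
t 2.02 press xy [-0.2    -0.0002] z 0.201 yaw y 0.0044 tilt [-0.0006  0.0002] F [-0.02  0.58 -0.4 ] M [-0.002  0.002  0.028] open 0.997 g 0.0 q [-0.27 -0.18  2.03  0.    1.29 -2.01]
[[400. 209.]]
[[231. 208.]]
[[314. 450.]]
[[315. 364.]]
```

View pics/w1.png

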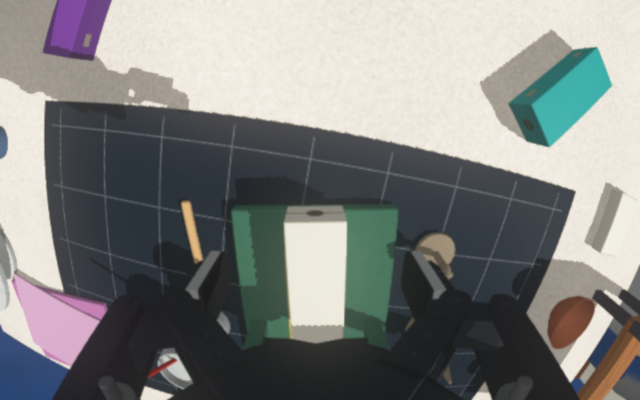

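The wrist view shows the base front corners near (232,208) and (397,209), and the mould front top edge at (285..346, 214). I'll enlarge it for yaw and offset.

Run:
```python
import cv2
a=cv2.imread("pics/w1.png")[195:345,220:410]
cv2.imwrite("pics/crop2.png",cv2.resize(a,None,fx=4,fy=4,interpolation=3))
```

```text
(no output)
```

View pics/crop2.png

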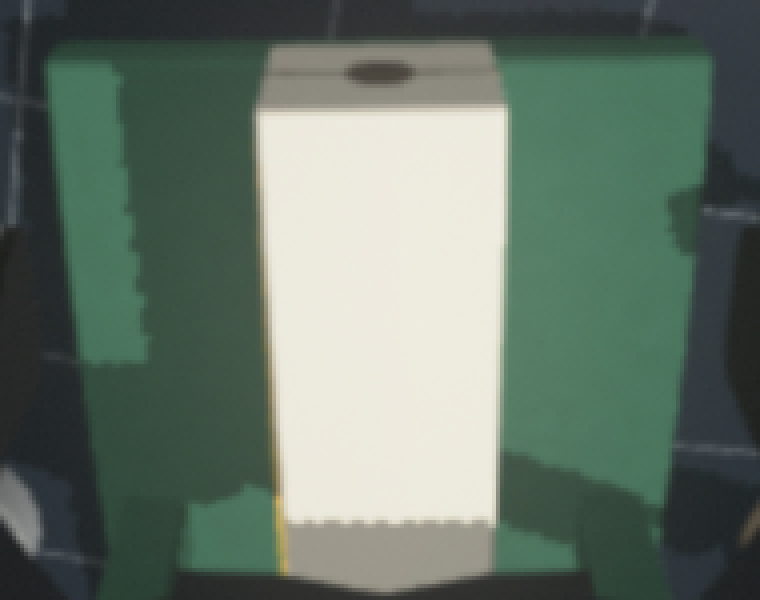

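The crop shows base front corners at (47,58) and (713,57), side edges running to (100,470) and (664,500). The mould's top front corners are at (256,106) and (507,105), its edges running to (286,560) and (496,560).

```bash
cat > fit.py <<'E'
from h import *
import pickle
w,_=pickle.load(open('w1.pkl','rb'))
px=lambda a:(np.array(a)+.5)/4-.5+[220,195]
# parametric: edge points have free x along edge
def res(p):
    pr,m,fr=p[:3],p[3:6],p[6:]
    X=T(pr,[[-.165,-.095,.02],[-.165,.095,.02],[fr[0],-.095,.02],[fr[1],.095,.02]])
    Y=T(m,[[-.08,-.03,.07],[-.08,.03,.07],[fr[2],-.03,.07],[fr[3],.03,.07],[-.08,-.03,.02],[-.08,.03,.02]])
    return ((proj(w,np.r_[X,Y],1)-px([[47,58],[713,57],[100,470],[664,500],[256,106],[507,105],[286,560],[496,560],[271,45],[490,45]])).ravel())
m0=T(P,[[-.09,0,0]])[0]
r=least_squares(res,[*P,m0[0],m0[1],P[2],0,0,0.05,0.05])
pr,m=r.x[:3],r.x[3:6];print('press',pr.round(4),'mould',m.round(4),r.fun.round(1))
d=m[:2]-pr[:2];c,s=np.cos(pr[2]),np.sin(pr[2]);print('mould in press',c*d[0]+s*d[1],-s*d[0]+c*d[1],m[2]-pr[2])
E
python3 fit.py
```

```text
press [0.6089 0.0437 0.1774] mould [0.5202 0.0291 0.1902] [-0.9  0.4  1.3 -0.2 -1.3  0.2  0.7  0.1 -0.4  1.1  0.4  0.3 -0.   0.
 -0.3 -0.   0.3 -0.3  0.2 -1.2]
mould in press -0.08988748634670626 0.0012614474404901467 0.012797408657025888
```

```bash
sed -i 's/^P=.*/P=np.array([.6085,.0433,.173])/' h.py
python3 - <<'E'
from h import *
where();goal(-.1545,.0004,.035,.013)
E
```

```text
t 2.08 press xy [-2.006e-01  2.000e-04] z 0.2011 yaw y 0.0068 tilt [-0.0005  0.0001] F [-0.06 -0.73 -0.61] M [ 0.016 -0.027 -0.013] open 1.0 g 0.0 q [-0.27 -0.18  2.03  0.    1.29 -2.02]
shift tool mm [-46.2  -0.2 166. ] turn tool [ 0.0002 -0.0004 -0.0062] shift in goal axes [-46.1  -0.4 166.1]
```

Emit:
{"api": "servo_tool", "payload": {
  "commands": "0 0 -0.006 -23 0 0 1;0 0 0 -23 0 0 1;0 0 0 0 0 40 1;0 0 0 0 0 40 1;0 0 0 0 0 40 1"
}}

```text
time_s: 2.7
eef_pos: [0.4564, 0.0169, 0.0802]
eef_rot: [0.0, -0.085, 0.996, -0.0]
wrist_force: [1.0, 0.1, 0.5]
opening: 1.0
grasp_force: 0.0
```

Emit:
{"api": "servo_tool", "payload": {
  "commands": "0 0 0 0 0 26 1;0 0 0 0 0 20 1;0 0 0 0 0 0 1"
}}

```text
time_s: 3.08
eef_pos: [0.4548, 0.0172, 0.0339]
eef_rot: [-0.002, -0.085, 0.996, 0.001]
wrist_force: [-0.3, -0.5, 0.8]
opening: 1.003
grasp_force: 0.0
```

Run:
```python
from h import *
import pickle
where();w=cal('wrist');im=camera('wrist');pickle.dump((w,im),open('w2.pkl','wb'))
cv2.imwrite('pics/w2.png',cv2.resize(im[100:400,120:520],None,fx=2,fy=2,interpolation=3))
```

```text
t 3.08 press xy [-0.1559  0.0008] z 0.0339 yaw y -0.0019 tilt [-0.0038  0.0009] F [-0.34 -0.51  0.75] M [ 0.022 -0.011 -0.074] open 1.003 g 0.0 q [-0.22  0.21  2.03 -0.    0.9  -1.97]
```

View pics/w2.png

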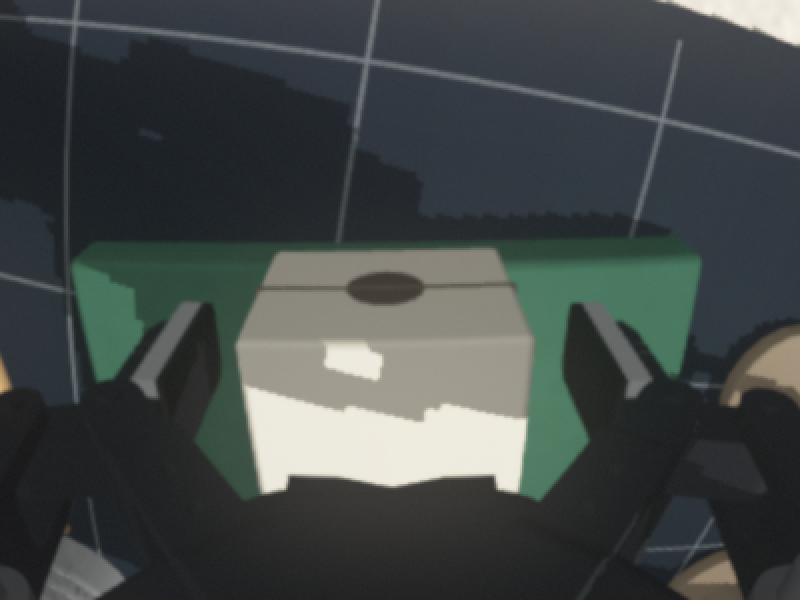

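The picture shows the fingers straddling the mould evenly, with pads at x≈205 and 577 and the mould at 237–533. The front edges of mould and base are nearly parallel. Now I'll close.

Emit:
{"api": "servo_tool", "payload": {
  "commands": "0 0 0 0 0 0 0.6;0 0 0 0 0 0 0.4;0 0 0 0 0 0 0.3;0 0 0 0 0 0 0.3;0 0 0 0 0 0 0.3"
}}

```text
time_s: 3.75
eef_pos: [0.4575, 0.0166, 0.0367]
eef_rot: [0.001, -0.086, 0.996, -0.0]
wrist_force: [-2.1, 0.7, 4.8]
opening: 0.693
grasp_force: 65.3
```

Run:
```python
from h import *
import pickle
where()
w1,_=pickle.load(open('w1.pkl','rb'));w2,_=pickle.load(open('w2.pkl','rb'));t=cal('top')
a=lambda u:(np.array(u)+.5)/4-.5+[220,195]
b=lambda u:(np.array(u)+.5)/2-.5+[120,100]
tp=lambda u:(np.array(u)+.5)/6-.5+[283,150]
B=np.array([[.075,.095,.02],[.075,-.095,.02],[-.165,-.095,.02],[-.165,.095,.02]])
def res(p):
    X=T(p[:3],B,p[12]);m=p[3:6]
    Y=T(m,[[-.08,-.03,.05],[-.08,.03,.05]],p[13])
    E=T(p[:3],[[p[6],-.095,.02],[p[7],.095,.02]],p[12]);F=T(m,[[p[8],-.03,.05],[p[9],.03,.05],[p[10],-.03,.05],[p[11],.03,.05]],p[13])
    return np.r_[(proj(t,X)-tp([[36,68],[345,57],[367,440],[53,455]])).ravel(),
     (proj(w1,np.r_[X[2:],E,Y,F[:2]],1)-a([[47,58],[713,57],[100,470],[664,500],[256,106],[507,105],[286,560],[496,560]])).ravel(),
     (proj(w2,np.r_[X[2:],Y,F[2:]],1)-b([[72,262],[700,258],[237,343],[533,340],[261,490],[520,490]])).ravel()]
r=least_squares(res,[*P,.52,.029,.18,0,0,.05,.05,0,0,.003,.023]);print(r.x.round(4),r.fun.round(1))
```

```text
t 3.75 press xy [-0.1534 -0.0003] z 0.0367 yaw y 0.0 tilt [ 0.0024 -0.0006] F [-2.14  0.65  4.85] M [0.099 0.22  0.104] open 0.693 g 65.3 q [-0.22  0.21  2.03 -0.    0.9  -1.97]
[ 6.104e-01  4.360e-02  1.775e-01  5.215e-01  2.930e-02  1.917e-01
 -2.030e-02 -6.400e-03  6.010e-02  6.140e-02 -3.930e-02 -3.800e-02
 -1.000e-04  2.160e-02] [ 0.   0.  -0.3 -1.1  0.5 -1.   0.  -0.4 -0.4  0.8  0.2  0.2 -0.9  0.1
 -0.1 -0.  -0.4  1.8 -0.   0.9  0.1 -0.  -0.5 -0.   0.4 -0.5  0.3 -0.4
 -0.4 -0.   1.2 -1.1  0.1 -0.  -0.8 -0.1]
```

```bash
sed -i 's/^P=.*/P=np.array([.6095,.0436,.177])/' h.py
python3 - <<'E'
from h import *
where();goal(-.11,0,.0367,0)
E
```

```text
t 3.75 press xy [-0.1544  0.0002] z 0.0367 yaw y -0.004 tilt [ 0.0024 -0.0006] F [-2.14  0.65  4.85] M [0.099 0.22  0.104] open 0.693 g 65.3 q [-0.22  0.21  2.03 -0.    0.9  -1.97]
shift tool mm [-44.4  -0.    0.1] turn tool [-0.001   0.0023 -0.004 ] shift in goal axes [-44.4  -0.2  -0. ]
```

Emit:
{"api": "servo_tool", "payload": {
  "commands": "0 0 -0.004 -6 0 0 0.3;0 0 0 -8 0 0 0.3;0 0 0 -8 0 0 0.3;0 0 0 -8 0 0 0.3;0 0 0 -8 0 0 0.3"
}}

```text
time_s: 4.38
eef_pos: [0.4917, 0.0232, 0.0367]
eef_rot: [-0.003, -0.089, 0.996, -0.0]
wrist_force: [-18.1, -2.9, 20.8]
opening: 0.693
grasp_force: 67.2
```

Emit:
{"api": "servo_tool", "payload": {
  "commands": "0 0 0 -4 0 0 0.3;0 0 0 -2 0 0 0.3;0 0 0 -2 0 0 0.3;0 0 0 -1 0 0 0.3;0 0 0 0 0 0 0.3"
}}

```text
time_s: 5.0
eef_pos: [0.5007, 0.0248, 0.0367]
eef_rot: [-0.002, -0.089, 0.996, -0.0]
wrist_force: [-14.7, -2.4, 18.2]
opening: 0.695
grasp_force: 66.7
```

Run:
```python
from h import *
where();w=cal('wrist');im=camera('wrist')
cv2.imwrite('pics/w3.png',cv2.resize(im[100:400,120:520],None,fx=2,fy=2,interpolation=3))
```

```text
t 5.0 press xy [-0.1104  0.0006] z 0.0367 yaw y 0.0008 tilt [-0.0043 -0.0009] F [-14.72  -2.39  18.19] M [-4.000e-01  1.739e+00  1.000e-03] open 0.695 g 66.7 q [-0.19  0.3   1.92 -0.    0.93 -1.93]
```

Emit:
{"api": "servo_tool", "payload": {
  "commands": "0 0 0 0 0 -1 0.3;0 0 0 0 0 0 0.3"
}}

```text
time_s: 5.3
eef_pos: [0.5024, 0.0251, 0.0367]
eef_rot: [-0.0, -0.088, 0.996, -0.0]
wrist_force: [-5.0, -0.3, 5.1]
opening: 0.692
grasp_force: 65.3
```

Emit:
{"api": "servo_tool", "payload": {
  "commands": "0 0 0 -2 0 0 0.3;0 0 0 -2 0 0 0.3;0 0 0 -2 0 0 0.3;0 0 0 -2 0 0 0.3;0 0 0 0 0 0 0.3"
}}

```text
time_s: 5.92
eef_pos: [0.51, 0.0264, 0.0367]
eef_rot: [-0.001, -0.089, 0.996, -0.0]
wrist_force: [-7.0, -0.7, 7.7]
opening: 0.688
grasp_force: 65.4
```

Emit:
{"api": "servo_tool", "payload": {
  "commands": "0 0 0 -1 0 0 0.3;0 0 0 -1 0 0 0.3;0 0 0 -1 0 0 0.3;0 0 0 -1 0 0 0.3;0 0 0 0 0 0 0.3"
}}

```text
time_s: 6.55
eef_pos: [0.5137, 0.0271, 0.0367]
eef_rot: [-0.001, -0.089, 0.996, -0.0]
wrist_force: [-8.2, -1.5, 7.5]
opening: 0.692
grasp_force: 65.5
```

Run:
```python
from h import *
where();im=camera('wrist')
cv2.imwrite('pics/w4.png',cv2.resize(im[100:400,120:520],None,fx=2,fy=2,interpolation=3))
```

```text
t 6.55 press xy [-0.0972  0.0006] z 0.0367 yaw y 0.0004 tilt [-0.0018 -0.0004] F [-8.2  -1.53  7.51] M [-0.383  0.839 -0.023] open 0.692 g 65.5 q [-0.18  0.32  1.89 -0.    0.94 -1.93]
```

View pics/w4.png

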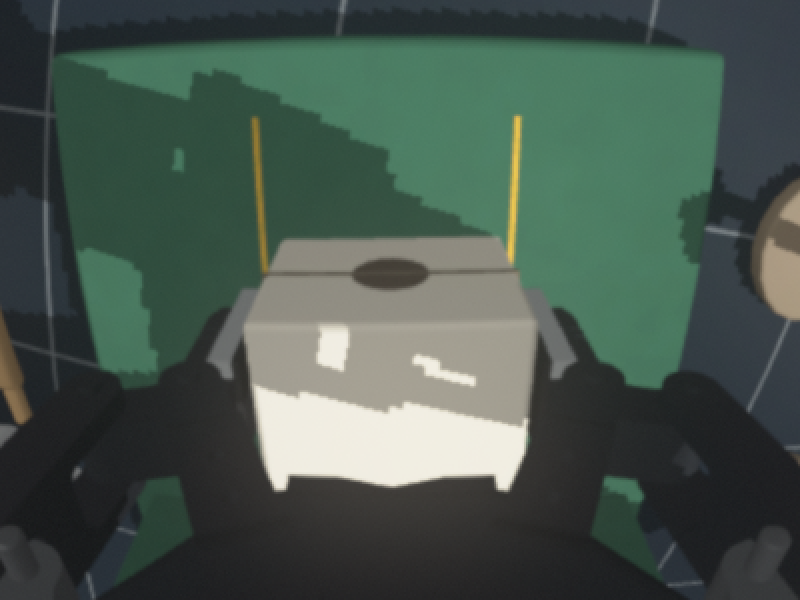

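The mould sits between the lines with gaps of about 19 px left and 13 px right at its bottom front edge. That puts it about 0.8 mm to +y and roughly 0.007 rad crooked, so I'll trim while pushing on.

Emit:
{"api": "servo_tool", "payload": {
  "commands": "0 0 0.003 -1 -0.4 0 0.3;0 0 0.003 -1 -0.4 0 0.3;0 0 0 -1 0 0 0.3;0 0 0 0 0 0 0.3"
}}

```text
time_s: 7.1
eef_pos: [0.516, 0.0272, 0.0367]
eef_rot: [-0.002, -0.086, 0.996, 0.0]
wrist_force: [-12.2, 0.2, 11.5]
opening: 0.692
grasp_force: 66.1
```

Run:
```python
from h import *
where()
```

```text
t 7.1 press xy [-0.095   0.0003] z 0.0367 yaw y -0.0054 tilt [-0.0037  0.    ] F [-12.21   0.22  11.51] M [-0.226  1.317 -0.053] open 0.692 g 66.1 q [-0.18  0.32  1.88 -0.    0.94 -1.92]
```

Emit:
{"api": "servo_tool", "payload": {
  "commands": "0 0 0 -1 0 0 0.3;0 0 0 0 0 0 0.3"
}}

```text
time_s: 7.35
eef_pos: [0.5159, 0.0272, 0.0367]
eef_rot: [-0.003, -0.086, 0.996, 0.0]
wrist_force: [-16.9, -1.3, 15.5]
opening: 0.694
grasp_force: 66.5
```

Emit:
{"api": "servo_tool", "payload": {
  "commands": "0 0 0 -1 0 0 0.3;0 0 0 0 0 0 0.3"
}}

```text
time_s: 7.6
eef_pos: [0.516, 0.0273, 0.0367]
eef_rot: [-0.004, -0.086, 0.996, 0.0]
wrist_force: [-19.6, -3.0, 20.9]
opening: 0.697
grasp_force: 66.6
```

Run:
```python
from h import *
where()
```

```text
t 7.6 press xy [-0.0949  0.0004] z 0.0367 yaw y -0.0041 tilt [-0.0081 -0.0006] F [-19.59  -3.    20.94] M [-0.387  2.393  0.357] open 0.697 g 66.6 q [-0.18  0.33  1.87 -0.    0.95 -1.92]
```

Emit:
{"api": "servo_tool", "payload": {
  "commands": "0 0 0 0 0 -1 0.3;0 0 0 -1 0 0 0.3;0 0 0 -1 0 0 0.3;0 0 0 0 0 0 0.3"
}}

```text
time_s: 8.1
eef_pos: [0.5159, 0.0276, 0.0366]
eef_rot: [-0.006, -0.086, 0.996, 0.0]
wrist_force: [-24.2, -3.3, 18.2]
opening: 0.695
grasp_force: 65.9
```

Run:
```python
from h import *
where();im=camera('wrist')
cv2.imwrite('pics/w5.png',cv2.resize(im[100:300,190:450],None,fx=3,fy=3,interpolation=3))
```

```text
t 8.1 press xy [-0.0949  0.0008] z 0.0366 yaw y -0.0038 tilt [-0.0124 -0.0005] F [-24.16  -3.32  18.22] M [-0.701  3.016  0.309] open 0.695 g 65.9 q [-0.17  0.33  1.87 -0.    0.95 -1.92]
```

View pics/w5.png

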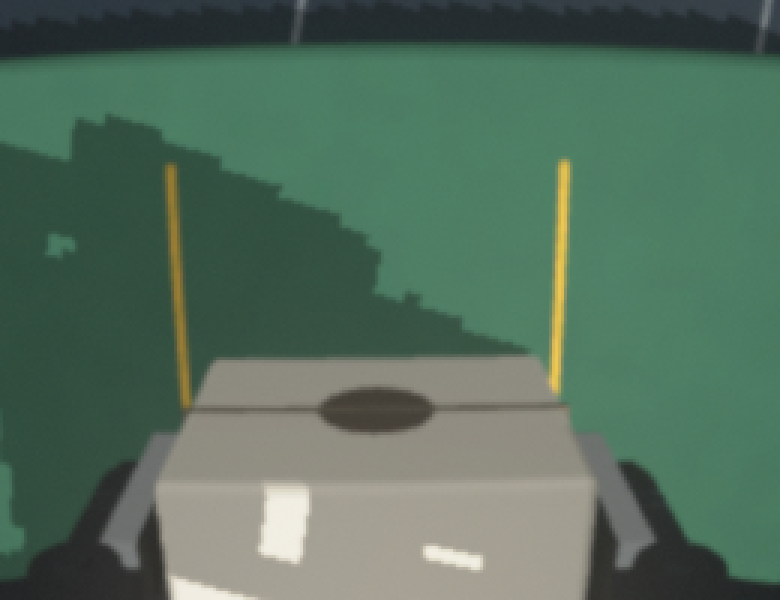

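The mould is now parallel to the lines: mould front edge slope −0.012, line ends −0.013. It sits about 1 mm to +y, with gaps of 28 px and 17 px at 5.5 px/mm. I'll ease off, shift it, and press home again.

Emit:
{"api": "servo_tool", "payload": {
  "commands": "0 0 0 4 0 0 0.3;0 0 0 1.5 -0.6 0 0.3;0 0 0 0 -0.7 0 0.3;0 0 0 -2 0 0 0.3;0 0 0 -1.5 0 0 0.3"
}}

```text
time_s: 8.78
eef_pos: [0.5164, 0.0254, 0.0367]
eef_rot: [-0.004, -0.086, 0.996, -0.0]
wrist_force: [-19.4, -6.3, 11.6]
opening: 0.692
grasp_force: 66.8
```

Emit:
{"api": "servo_tool", "payload": {
  "commands": "0 0 0 -1 0 0 0.3;0 0 0 -1 0 0 0.3;0 0 0 0 0 0 0.3"
}}

```text
time_s: 9.15
eef_pos: [0.5163, 0.0254, 0.0367]
eef_rot: [-0.006, -0.086, 0.996, -0.0]
wrist_force: [-25.7, -7.5, 16.4]
opening: 0.697
grasp_force: 67.6
```

Run:
```python
from h import *
where();im=camera('wrist')
cv2.imwrite('pics/w6.png',im)
a=cv2.imread('pics/w6.png')
# gaps: yellow line centres & mould edges along rows just in front of mould
hsv=cv2.cvtColor(im,cv2.COLOR_BGR2HSV);ye=cv2.inRange(hsv,(18,120,90),(35,255,255))
for r in (165,180,195,210): print(r,np.flatnonzero(ye[r]))
gr=(hsv[...,1]<60)&(hsv[...,2]>100)
for r in range(212,250,4): c=np.flatnonzero(gr[r,230:400]);print(r,c.min()+230 if len(c) else None,c.max()+230 if len(c) else None)
```

```text
t 9.15 press xy [-0.0949 -0.0015] z 0.0367 yaw y -0.0055 tilt [-0.0125 -0.0012] F [-25.74  -7.54  16.37] M [-1.163  3.056 -0.291] open 0.697 g 67.6 q [-0.18  0.33  1.87 -0.    0.95 -1.92]
165 [250 251 252 380 381 382]
180 [251 252 253 380 381 382]
195 [252 253 254 379 380 381]
210 [253 254 255 378 379 380]
212 None None
216 None None
220 261 370
224 259 372
228 258 374
232 256 375
236 255 379
240 251 379
244 248 389
248 240 392
```

Emit:
{"api": "servo_tool", "payload": {
  "commands": "0 0 0 4 0 0 0.3;0 0 0 1.5 0.4 0 0.3;0 0 0 0 0.4 0 0.3;0 0 0 -2 0 0 0.3;0 0 0 -1.5 0 0 0.3"
}}

```text
time_s: 9.82
eef_pos: [0.5162, 0.0263, 0.0367]
eef_rot: [-0.004, -0.086, 0.996, -0.0]
wrist_force: [-21.6, -8.3, 11.7]
opening: 0.69
grasp_force: 68.4
```

Emit:
{"api": "servo_tool", "payload": {
  "commands": "0 0 0 -1 0 0 0.3;0 0 0 -1 0 0 0.3;0 0 0 0 0 0 0.3"
}}

```text
time_s: 10.2
eef_pos: [0.5162, 0.0264, 0.0367]
eef_rot: [-0.006, -0.086, 0.996, -0.0]
wrist_force: [-25.2, -9.2, 15.8]
opening: 0.694
grasp_force: 69.0
```

Run:
```python
from h import *
where();im=camera('wrist')
cv2.imwrite('pics/w7.png',im)
hsv=cv2.cvtColor(im,cv2.COLOR_BGR2HSV);ye=cv2.inRange(hsv,(18,120,90),(35,255,255))
for r in (165,180,195,210): print(r,np.flatnonzero(ye[r]))
gr=(hsv[...,1]<60)&(hsv[...,2]>100)
for r in range(216,234,2): c=np.flatnonzero(gr[r,230:400]);print(r,c.min()+230 if len(c) else None,c.max()+230 if len(c) else None)
```

```text
t 10.2 press xy [-0.0949 -0.0005] z 0.0367 yaw y -0.0043 tilt [-0.0125 -0.0015] F [-25.25  -9.22  15.81] M [-1.107  3.164  0.096] open 0.694 g 69.0 q [-0.18  0.33  1.87 -0.    0.95 -1.92]
165 [248 249 250 379 380 381]
180 [249 250 251 378 379 380]
195 [250 251 252 377 378 379 380]
210 [251 252 253 376 377 378 379]
216 None None
218 352 366
220 261 370
222 260 371
224 259 372
226 258 373
228 256 374
230 256 374
232 256 374
```

Emit:
{"api": "servo_tool", "payload": {
  "commands": "0 0 0 2 0 0 0.3;0 0 0 1 -0.2 -0.5 0.3;0 0 0 0.5 0 0 0.3;0 0 0 0 0 0 0.8;0 0 0 0 0 0 1"
}}

```text
time_s: 10.88
eef_pos: [0.5199, 0.0263, 0.0387]
eef_rot: [0.002, -0.086, 0.996, -0.0]
wrist_force: [-0.1, 0.7, 0.1]
opening: 0.984
grasp_force: 0.0
```

Emit:
{"api": "servo_tool", "payload": {
  "commands": "0 0 0 0 0 0 1;0 0 0 0 0 0 1;0 0 0 0 0 -10 1;0 0 0 0 0 -40 1;0 0 0 0 0 -40 1"
}}

```text
time_s: 11.5
eef_pos: [0.518, 0.0264, 0.1292]
eef_rot: [-0.0, -0.086, 0.996, 0.0]
wrist_force: [0.4, -0.8, 0.1]
opening: 0.999
grasp_force: 0.0
```

Emit:
{"api": "servo_tool", "payload": {
  "commands": "0 0 0 0 0 -40 1;0 0 0 0 0 -40 1;0 0 0 0 0 -20 1;0 0 0 0 0 0 1"
}}

```text
time_s: 12.0
eef_pos: [0.5194, 0.0262, 0.2303]
eef_rot: [0.002, -0.086, 0.996, -0.001]
wrist_force: [-0.9, 0.6, -0.3]
opening: 0.995
grasp_force: 0.0
```

Run:
```python
from h import *
import pickle
where();w=cal('wrist');im=camera('wrist');pickle.dump((w,im),open('w8.pkl','wb'))
cv2.imwrite('pics/w8.png',cv2.resize(im[150:400,180:450],None,fx=2.4,fy=2.4,interpolation=3))
```

```text
t 12.0 press xy [-0.0917 -0.0013] z 0.2303 yaw y -0.0057 tilt [ 0.0048 -0.0009] F [-0.9   0.58 -0.3 ] M [0.024 0.014 0.004] open 0.995 g 0.0 q [-0.18  0.05  1.75 -0.    1.33 -1.92]
```

View pics/w8.png

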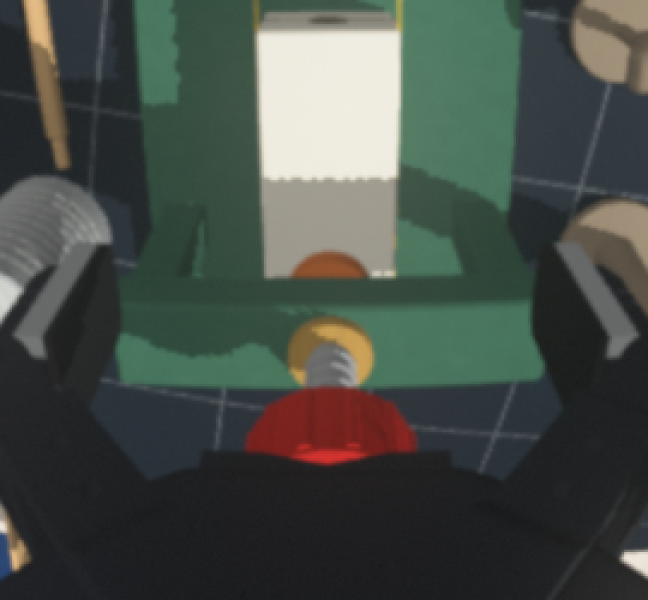

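The picture shows the mould home and parallel under the beam, with the orange foot above it. The brass collar is centred at about (331,357) and the knob at x≈331. I'll locate the axis from these.

Run:
```python
from h import *
import pickle
w,im=pickle.load(open('w8.pkl','rb'))
u=lambda a:(np.array(a)+.5)/2.4-.5+[180,150]
def onz(p,z):
    return least_squares(lambda X:(proj(w,[[X[0],X[1],z]],1)-p).ravel(),[.6,.04]).x
for n,p,z in (('collar',(331,357),.144),('beam L back',(118,381),.138),('beam R back',(545,377),.138),('knob lowrim L',(246,445),.20),('knob lowrim R',(416,443),.20)):
    X=onz(u([p]),z);d=X-P[:2];c,s=np.cos(P[2]),np.sin(P[2]);print(n,X.round(4),'press',np.round([c*d[0]+s*d[1],-s*d[0]+c*d[1]],4))
goal(0,0,.27,0)
```

```text
collar [0.6078 0.0435] press [-0.0017  0.0002]
beam L back [ 0.6419 -0.0379] press [ 0.0175 -0.086 ]
beam R back [0.6106 0.132 ] press [0.0167 0.0868]
knob lowrim L [0.6069 0.0165] press [-0.0074 -0.0263]
knob lowrim R [0.5972 0.068 ] press [-0.0078  0.0262]
shift tool mm [-92.7   1.5 -41.4] turn tool [-0.0006  0.0017 -0.0058] shift in goal axes [-92.7   1.  -41.5]
```

Emit:
{"api": "servo_tool", "payload": {
  "commands": "0 0 0 0 0 -20 1;0 0 0 0 1 -20 1;0 0 0 -30 0 0 1;0 0 0 -30 0 0 1;0 0 0 -31 0 0 1"
}}

```text
time_s: 12.68
eef_pos: [0.6077, 0.0431, 0.2658]
eef_rot: [-0.001, -0.085, 0.996, 0.0]
wrist_force: [0.6, -0.1, -0.8]
opening: 0.998
grasp_force: 0.0
```

Emit:
{"api": "servo_tool", "payload": {
  "commands": "0 0 -0.16 0 0 0 1;0 0 -0.16 0 0 0 1;0 0 -0.16 0 0 0 1;0 0 -0.16 0 0 0 1;0 0 -0.16 0 0 0 1"
}}

```text
time_s: 13.3
eef_pos: [0.6068, 0.0429, 0.2656]
eef_rot: [-0.001, -0.469, 0.883, 0.001]
wrist_force: [1.4, 0.3, -0.6]
opening: 0.998
grasp_force: 0.0
```

Emit:
{"api": "servo_tool", "payload": {
  "commands": "0 0 -0.15 0 0 0 1;0 0 0 0 0 0 1"
}}

```text
time_s: 13.55
eef_pos: [0.6069, 0.0429, 0.2659]
eef_rot: [-0.001, -0.531, 0.847, 0.001]
wrist_force: [-0.4, 0.0, -0.1]
opening: 0.999
grasp_force: 0.0
```

Run:
```python
from h import *
where();goal(-.0015,0,.19,.95)
```

```text
t 13.55 press xy [-0.0027 -0.0002] z 0.2659 yaw y 0.9428 tilt [-0.0029  0.0004] F [-0.42  0.   -0.14] M [0.045 0.005 0.004] open 0.999 g 0.0 q [-0.12  0.23  1.48  0.    1.44 -2.81]
shift tool mm [-0.9 -1.  75.9] turn tool [ 0.0028 -0.0009 -0.0072] shift in goal axes [-0.9 -0.8 75.9]
```

Emit:
{"api": "servo_tool", "payload": {
  "commands": "0 0 0 -0.8 -0.8 16 1;0 0 0 0 0 25 1;0 0 0 0 0 25 1;0 0 0 0 0 10 1;0 0 0 0 0 0 1"
}}

```text
time_s: 14.18
eef_pos: [0.608, 0.0433, 0.1904]
eef_rot: [-0.001, -0.531, 0.847, 0.001]
wrist_force: [0.3, -0.1, 0.6]
opening: 1.005
grasp_force: 0.0
```

Emit:
{"api": "servo_tool", "payload": {
  "commands": "0 0 0 0 0 0 0.7;0 0 0 0 0 0 0.5;0 0 0 0 0 0 0.4;0 0 0 0 0 0 0.3;0 0 0 0 0 0 0.3"
}}

```text
time_s: 14.8
eef_pos: [0.6087, 0.0436, 0.1936]
eef_rot: [0.0, -0.532, 0.847, -0.0]
wrist_force: [-4.6, 0.8, 5.9]
opening: 0.591
grasp_force: 61.7
```

Run:
```python
from h import *
where();o=get_obs();R=Ro.from_quat(np.roll(o['eef_rot'],-1)).as_matrix();print('F tool',R.T@o['wrist_force'])
```

```text
t 14.8 press xy [-0.0008  0.0001] z 0.1936 yaw y 0.9443 tilt [0.0006 0.0002] F [-4.59  0.76  5.94] M [0.205 0.823 0.005] open 0.591 g 61.7 q [-0.12  0.29  1.55  0.    1.3  -2.82]
F tool [ 1.30514342  4.4590272  -5.94019901]
```

Emit:
{"api": "servo_tool", "payload": {
  "commands": "0 0 0.1 0 0.3 0.5 0.3;0 0 0.1 0 0 0.5 0.3;0 0 0.1 0 0 0.5 0.3;0 0 0.1 0 0 0.5 0.3;0 0 0.1 0 0 0.5 0.3"
}}

```text
time_s: 15.42
eef_pos: [0.6088, 0.0434, 0.1911]
eef_rot: [0.001, -0.304, 0.953, -0.0]
wrist_force: [-1.7, 0.4, 5.6]
opening: 0.593
grasp_force: 61.4
```

```bash
cat > s.py <<'E'
from h import *
o=get_obs();R=Ro.from_quat(np.roll(o['eef_rot'],-1)).as_matrix()
th=.9443-(np.arctan2(-R[0,1],R[1,1])-P[2]);th=th%(2*np.pi)
print('t',round(o['time_s'],2),'th',round(th,3),'z-expected mm',round((o['eef_pos'][2]-.1936+.005*th)*1000,2),'F',o['wrist_force'].round(1),'Ftool',(R.T@o['wrist_force']).round(1),'Mz',o['torque'].round(3),'g',round(o['grasp_force'],1),'q6',o['q'][5].round(2),'eff6',o['joint_efforts'][5].round(3),'xy',o['eef_pos'][:2].round(4))
E
python3 s.py
```

```text
t 15.43 th 0.503 z-expected mm -0.01 F [-1.7  0.4  5.6] Ftool [ 1.1  1.3 -5.6] Mz [0.084 0.536 0.291] g 61.4 q6 -2.31 eff6 -0.76 xy [0.6088 0.0434]
```

Emit:
{"api": "servo_tool", "payload": {
  "commands": "0 0 0.1 0 0 0.5 0.3;0 0 0.1 0 0 0.5 0.3;0 0 0.1 0 0 0.5 0.3;0 0 0.1 0 0 0.5 0.3;0 0 0.1 0 0 0.5 0.3"
}}

```text
time_s: 16.05
eef_pos: [0.6089, 0.0433, 0.1886]
eef_rot: [0.001, -0.059, 0.998, -0.0]
wrist_force: [-2.3, -1.3, 5.2]
opening: 0.595
grasp_force: 61.4
```

```bash
python3 s.py
```

```text
t 16.05 th 1.003 z-expected mm 0.02 F [-2.3 -1.3  5.2] Ftool [ 2.4 -1.  -5.2] Mz [-0.039  0.473  0.267] g 61.4 q6 -1.81 eff6 -0.758 xy [0.6089 0.0433]
```

Emit:
{"api": "servo_tool", "payload": {
  "commands": "0 0 0.1 0 0 0.5 0.3;0 0 0.1 0 0 0.5 0.3;0 0 0.1 0 0 0.5 0.3;0 0 0.1 0 0 0.5 0.3;0 0 0.1 0 0 0.5 0.3"
}}

```text
time_s: 16.68
eef_pos: [0.6089, 0.0431, 0.1861]
eef_rot: [0.001, 0.19, 0.982, -0.0]
wrist_force: [-4.1, -1.5, 5.5]
opening: 0.587
grasp_force: 61.5
```

```bash
python3 s.py
```

```text
t 16.68 th 1.503 z-expected mm 0.02 F [-4.1 -1.5  5.5] Ftool [ 3.2 -2.9 -5.6] Mz [-0.125  0.495  0.273] g 61.5 q6 -1.31 eff6 -0.758 xy [0.6089 0.0431]
```

Emit:
{"api": "servo_tool", "payload": {
  "commands": "0 0 0.1 0 0 0.5 0.3;0 0 0.1 0 0 0.5 0.3;0 0 0.1 0 0 0.5 0.3;0 0 0.1 0 0 0.5 0.3"
}}

```text
time_s: 17.18
eef_pos: [0.6089, 0.0429, 0.1841]
eef_rot: [0.001, 0.381, 0.925, -0.0]
wrist_force: [-3.2, -1.1, 5.3]
opening: 0.588
grasp_force: 61.5
```

```bash
python3 s.py
```

```text
t 17.18 th 1.903 z-expected mm 0.01 F [-3.2 -1.1  5.3] Ftool [ 1.5 -3.  -5.3] Mz [-0.173  0.535  0.305] g 61.5 q6 -0.91 eff6 -0.758 xy [0.6089 0.0429]
```

Emit:
{"api": "servo_tool", "payload": {
  "commands": "0 0 0.08 0 0 0.4 0.3;0 0 0.08 0 0 0.4 0.3;0 0 0.08 0 0 0.4 0.3;0 0 0.08 0 0 0.4 0.3"
}}

```text
time_s: 17.68
eef_pos: [0.6088, 0.0428, 0.1825]
eef_rot: [0.001, 0.523, 0.852, -0.0]
wrist_force: [-3.7, -2.5, 6.5]
opening: 0.59
grasp_force: 61.5
```

```bash
python3 s.py
```

```text
t 17.68 th 2.222 z-expected mm 0.02 F [-3.7 -2.5  6.5] Ftool [-0.6 -4.4 -6.5] Mz [-0.309  0.629  0.272] g 61.5 q6 -0.59 eff6 -0.548 xy [0.6088 0.0428]
```

Emit:
{"api": "servo_tool", "payload": {
  "commands": "0 0 0.08 0 0 0.4 0.3;0 0 0.08 0 0 0.4 0.3;0 0 0.08 0 0 0.4 0.3;0 0 0.08 0 0 0.4 0.3"
}}

```text
time_s: 18.18
eef_pos: [0.6086, 0.0428, 0.1809]
eef_rot: [0.001, 0.652, 0.758, -0.0]
wrist_force: [-3.2, -2.3, 5.9]
opening: 0.591
grasp_force: 61.6
```

```bash
python3 s.py
```

```text
t 18.18 th 2.542 z-expected mm -0.03 F [-3.2 -2.3  5.9] Ftool [-1.8 -3.5 -5.9] Mz [-0.322  0.735  0.336] g 61.6 q6 -0.27 eff6 -0.549 xy [0.6086 0.0428]
```

Emit:
{"api": "servo_tool", "payload": {
  "commands": "0 0 0.08 0 0 0.4 0.3;0 0 0.08 0 0 0.4 0.3;0 0 0.08 0 0 0.4 0.3"
}}

```text
time_s: 18.55
eef_pos: [0.6085, 0.0428, 0.1797]
eef_rot: [0.001, 0.738, 0.675, -0.0]
wrist_force: [-4.9, -1.1, 6.8]
opening: 0.593
grasp_force: 61.6
```

```bash
python3 s.py
```

```text
t 18.55 th 2.782 z-expected mm -0.02 F [-4.9 -1.1  6.8] Ftool [-1.6 -4.8 -6.8] Mz [-0.292  0.813  0.378] g 61.6 q6 -0.03 eff6 -0.551 xy [0.6085 0.0428]
```

Emit:
{"api": "servo_tool", "payload": {
  "commands": "0 0 0.08 0 0 0.4 0.3;0 0 0.08 0 0 0.4 0.3;0 0 0.08 0 0 0.4 0.3"
}}

```text
time_s: 18.92
eef_pos: [0.6085, 0.0428, 0.1785]
eef_rot: [0.001, 0.814, 0.581, -0.0]
wrist_force: [-5.3, -2.0, 6.6]
opening: 0.586
grasp_force: 61.6
```

```bash
python3 s.py
```

```text
t 18.93 th 3.022 z-expected mm -0.01 F [-5.3 -2.   6.6] Ftool [-3.6 -4.3 -6.6] Mz [-0.27   0.829  0.244] g 61.6 q6 0.21 eff6 -0.552 xy [0.6085 0.0428]
```

Emit:
{"api": "servo_tool", "payload": {
  "commands": "0 0 0.08 0 0 0.4 0.3;0 0 0.08 0 0 0.4 0.3;0 0 0.08 0 0 0.4 0.3"
}}

```text
time_s: 19.3
eef_pos: [0.6084, 0.0428, 0.1773]
eef_rot: [0.001, 0.877, 0.48, -0.0]
wrist_force: [-5.4, -1.7, 7.4]
opening: 0.59
grasp_force: 61.6
```

```bash
python3 s.py
```

```text
t 19.3 th 3.262 z-expected mm -0.01 F [-5.4 -1.7  7.4] Ftool [-4.3 -3.6 -7.4] Mz [-0.3    0.937  0.308] g 61.6 q6 0.45 eff6 -0.532 xy [0.6084 0.0428]
```

Emit:
{"api": "servo_tool", "payload": {
  "commands": "0 0 0.08 0 0 0.4 0.3;0 0 0.08 0 0 0.4 0.3;0 0 0.08 0 0 0.4 0.3"
}}

```text
time_s: 19.68
eef_pos: [0.6083, 0.0429, 0.1761]
eef_rot: [0.001, 0.928, 0.371, -0.0]
wrist_force: [-5.2, -2.0, 8.0]
opening: 0.592
grasp_force: 61.5
```

```bash
python3 s.py
```

```text
t 19.68 th 3.502 z-expected mm 0.02 F [-5.2 -2.   8. ] Ftool [-5.2 -2.2 -8. ] Mz [-0.273  0.944  0.401] g 61.5 q6 0.69 eff6 -0.449 xy [0.6083 0.0429]
```

Emit:
{"api": "servo_tool", "payload": {
  "commands": "0 0 0.08 0 0 0.4 0.3;0 0 0.08 0 0 0.4 0.3"
}}

```text
time_s: 19.92
eef_pos: [0.6083, 0.043, 0.1753]
eef_rot: [0.001, 0.955, 0.296, -0.0]
wrist_force: [-6.3, -1.9, 8.0]
opening: 0.592
grasp_force: 61.5
```

```bash
python3 s.py
```

```text
t 19.93 th 3.662 z-expected mm 0.03 F [-6.3 -1.9  8. ] Ftool [-6.3 -2.  -8. ] Mz [-0.238  1.023  0.435] g 61.5 q6 0.85 eff6 -0.394 xy [0.6083 0.043 ]
```

Emit:
{"api": "servo_tool", "payload": {
  "commands": "0 0 0.085 0 0 0.4 0.3"
}}

```text
time_s: 20.05
eef_pos: [0.6083, 0.043, 0.175]
eef_rot: [0.001, 0.967, 0.255, -0.0]
wrist_force: [-5.9, -1.4, 7.9]
opening: 0.586
grasp_force: 61.5
```

Run:
```python
exec(open('s.py').read())
M=[]
for i in range(6): camera('side');M.append(get_obs()['torque'][2])
print(np.mean(M),np.std(M));exec(open('s.py').read())
```

```text
t 20.05 th 3.747 z-expected mm 0.12 F [-5.9 -1.4  7.9] Ftool [-5.8 -1.7 -7.9] Mz [-0.19   0.971  0.491] g 61.5 q6 0.93 eff6 -0.437 xy [0.6083 0.043 ]
0.2655676420714049 0.08481854837588639
t 20.35 th 3.745 z-expected mm 0.04 F [-6.2 -1.7  7.3] Ftool [-6.3 -1.6 -7.3] Mz [-0.253  0.961  0.266] g 61.9 q6 0.93 eff6 0.21 xy [0.6083 0.043 ]
```

Emit:
{"api": "servo_tool", "payload": {
  "commands": "0 0 0 0 0 0 0.8;0 0 0 0 0 0 1;0 0 0 0 0 0 1;0 0 0 0 0 0 1"
}}

```text
time_s: 20.85
eef_pos: [0.6085, 0.0433, 0.173]
eef_rot: [-0.0, 0.967, 0.256, -0.0]
wrist_force: [-0.8, -0.2, -0.2]
opening: 1.0
grasp_force: 0.0
```

Emit:
{"api": "servo_tool", "payload": {
  "commands": "0 0 0 0 0 -10 1;0 0 0 0 0 -30 1;0 0 0 0 0 -40 1;0 0 0 0 0 -40 1;0 0 0 0 0 -40 1"
}}

```text
time_s: 21.48
eef_pos: [0.6084, 0.0434, 0.3353]
eef_rot: [0.0, 0.967, 0.256, 0.0]
wrist_force: [0.3, -1.0, -0.4]
opening: 1.002
grasp_force: 0.0
```

Run:
```python
from h import *
where();s=camera('side')[150:250,280:380];t=camera('top')[140:240,270:370]
cv2.imwrite('pics/end.png',np.hstack([cv2.resize(x,(400,400),interpolation=3) for x in (t,s)]))
```

```text
t 21.48 press xy [-0.0011 -0.    ] z 0.3353 yaw y -2.8008 tilt [ 0.001  -0.0001] F [ 0.32 -0.97 -0.41] M [ 0.036 -0.013  0.027] open 1.002 g 0.0 q [-0.12  0.19  1.38  0.    1.56  0.93]
```

View pics/end.png

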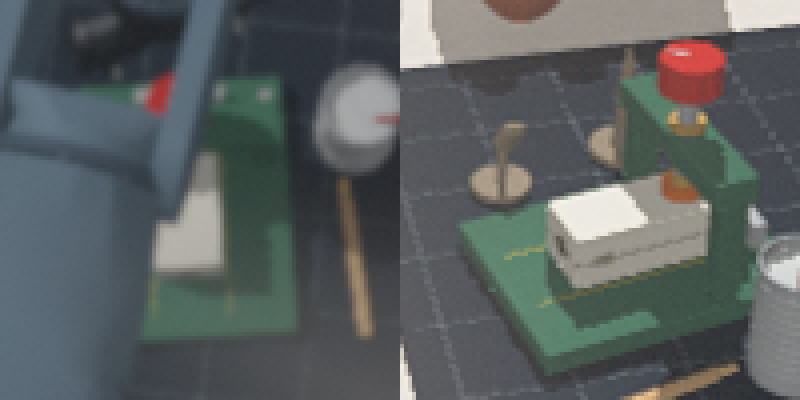

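The final picture shows the mould home between the yellow lines, with the orange foot on it at (682,185). The knob is wound down at (692,75), the figures, tool and can around the press stand where they were, and the gripper is clear.

```bash
python3 -c "
from bench import *
print(hand_in())"
```

```text
the job is handed in; nothing more can be done
None
```

The job is handed in: the mould is home against the back stop, parallel to the yellow lines and about 0.4 mm off centre, clamped at roughly 40 N (an estimate from knob turn past touch and torque), with the gripper clear.

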